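# Press the sprung basin plug home with the flat-footed press tool

## Robot

A 6-joint arm with a two-finger parallel gripper is mounted at the origin on the work surface. World frame = base frame: x ahead of the robot, y to its left, z up, the work surface at z = 0. Lengths are in m, angles in rad, forces in N, time in s.
With the tool pointing down it reaches from about 0.3 to 0.775 m from the base axis. Payload 14.6 kg.
Tool frame: the origin (TCP) lies at the centre of the arm's flange, where the gripper is bolted on; the fingertips stand 199 mm ahead of it and the grasp point (between the pads) lies 180 mm ahead of it; z points along the fingers, y is the line along which they close (so a half turn about z gives the same grasp; the last joint's range is limited). The gripper opens to 94 mm and grips with 3 to 60 N. Pads are 16 mm wide; open, the fingers measure 119 mm over their backs; the gripper's body (75 mm by 177 mm) begins 78 mm behind the grasp point.
Start: joints at [-1.386, 0.3, 1.521, -0, 1.321, -0.067], TCP at [0.137, -0.533, 0.405] pointing down, gripper open.
Joint ranges: [-3.03, 3.03], [-0.79, 2.21], [0.23, 2.52], [-1.04, 4.18], [0, 3.07], [-2.55, 2.55]. Speed limits (rad/s): [2.22, 2.22, 2.57, 3.14, 3.14, 3.14].

## Interface

Orientations are given as [roll, pitch, yaw] about the fixed x, y, z axes, in that order (R = Rz(yaw) Ry(pitch) Rx(roll)).
In Python, from station import ctrl gives the robot as it stands. The module is installed in compiled form; this text tells all that it offers.
- The arm moves only by the tool servo_tool, never from a script. Its argument "motion" is a list of rows, each a list of 5 numbers: the closure, from 0 (fully open) to 1 (shut), then the shift along the world's x, y, z in cm, then the turn about the world's z in degrees. A call has 1 to 20 rows; each row is the pose to reach, as a shift and turn from the pose commanded when the call began; what a row does not reach only later rows make up. A row lasts 1/8 s, in which the tool goes at most 62.5 mm and 10.7 degrees, less where a joint would pass 70% of its speed; a pose out of reach is approached as far as the arm can. A call with a gripper value outside its range is refused whole. The fingers move at their own pace and stop on an object; "squeeze" is the grip in N (left out, the last holds). Time passes only in rows, so rows that repeat a pose let the fingers close. It gives the time, the measured TCP pose, the force, the opening and the grip force at its end, in the units of the state.
- ctrl.get_obs(): the state, without advancing time (a new reading comes with each control period).
- ctrl.camera(name): name is "scene" or "side" or "wrist"; returns a dict with "image" (420x560x3 uint8, red, green, blue), "fx", "fy", "cx", "cy" (pixels), "camera_from_world" (4x4, takes a point from world to camera coordinates); the wrist camera has in their place "hand_eye" (4x4, takes a point from camera to tool coordinates, whose origin is the TCP and whose axes are the flange's). Camera axes: x right, y up, looking along -z (the intrinsics and any distortion apply to the point x, -y, -z); pixel columns grow to the right and rows downward; lengths in m; the calibration is good to about 2 mm. The wrist camera is an equidistant fisheye: a pixel r from the principal point sees the ray r / f radians off the axis. A picture is of the moment at which its call begins: read the wrist's pose just before it. There is no depth.
- ctrl.hand_in(): hands the job in; it is judged then, once.
The state is a dict: "time_s": time; "qpos": joint angles; "joint_vel": joint speeds; "tau": joint torques, N m; "ee_pos": TCP position; "eef_rot": TCP orientation; "force": force on the tool from outside, world axes, zero at the start; "moment": the same for the moment, N m; "grip_width": finger opening in m; "grip_force": force on a finger pad.
Only numpy, scipy, OpenCV 4.12 (cv2) and the standard library are available. Lean on these libraries where they do the work, as an engineer would, in place of code of your own. Each camera call takes 0.05 s, during which the arm holds its last target. There are 200 camera calls.

## Task

Check the sprung waste plug in the small basin: pick up the press tool with the broad flat foot (not the bell-shaped or the narrow one), set its foot squarely on the plug and press straight down until the plug is fully home and level, holding it there for a good second. Then let the plug spring back up and stand the press tool upright in the shallow metal tray, setting it down rather than dropping it.

Things in the scene. Friction and masses are not known exactly. Their poses are not given: they have to be found in the camera images.
- tamper: Press tool standing on the counter, origin at the centre of its flat underside, z up. Steel foot disc 60 mm wide, 14 thick; 18 mm neck; 40 mm collar 55 to 60 mm up; round wooden handle 28 mm wide from 60 to 125 mm (top). 0.3 to 0.5 kg. Two more tools in the same row, 100 mm or more between centres, have the same handle and height but a 68 mm bell foot or a narrow 32 mm foot.
- plug: Flat round steel plug in the white basin, 66 mm wide, 8 thick; origin centre of its underside, z up; its top is 51 mm above the counter when up, 36 when home. Rocks a few degrees if pushed off centre. Basin fixed, opening 224 x 282 mm, rim 85 mm above the counter; tap 195 mm high on a short side, 165 mm from the plug, its spout 130 mm or more away.
- plug_stem (a joint): Travel of the plug straight down, m: 0 is fully up, 0.015 fully home on its stop. A spring always pushes it up: about 4 N to start, 11.5 N at the stop; it comes back up when let go.
- tray: Fixed shallow square dark metal tray on the counter, 150 by 150 mm outside, 14 mm high, walls 5 mm thick, floor 5 mm thick (its inner floor is 5 mm above the counter); origin at the centre of its underside, on the counter, z up.
Not all that is in view belongs to the job. What is shaped like the tamper but blue or green is not meant.

How it is judged:
On the way:
1. the plug is held fully home and level under the upright press tool's foot (value of joint plug_stem above 0.0125 m and angle between plug's own z axis and vertical below 0.12 rad and angle between tamper's own z axis and vertical below 0.175 rad and horizontal distance between tamper and plug below 0.018 m and contact force between tamper and plug above 4 N), for 0.5 s.
At the end, for the whole second after the job is handed in: the plug has sprung back up (within 4 mm of the top of its travel), and the press tool stands upright (within about 6 degrees), released and at rest, with its foot flat on the tray's inner floor (within 4 mm in height, within 58 mm of the tray's centre) (value of joint plug_stem below 0.004 m and horizontal distance between tamper and tray below 0.058 m and z of tamper in the frame of tray between 0.002 and 0.009 m and angle between tamper's own z axis and vertical below 0.1 rad and linear speed of tamper below 0.03 m/s); the robot touches nothing.
It fails at once if the press tool is dropped: moving faster than 0.9 m/s while no finger touches it (linear speed of tamper above 0.9 m/s and contact force between the fingers and tamper below 0.05 N).
It also fails if it takes over 58 s, if anything falls off the work surface, if the arm or the gripper's body presses on something with over 40 N, if the wrist force passes 120 N, or if a joint passes its speed limit or range.

## Working session

There is one attempt and no reset: what is moved stays moved. The work goes in short steps, Python scripts to look and compute and a tool call to move; the robot and the scene stay as the last step left them, time stands still between calls to the robot, and variables do not carry over. Pictures are saved under pics/ and viewed, at most 10 in all, crops included, and the job is handed in when it is done.

Besides the shell and the picture viewer there is one more tool, called after "Call:" by a JSON object that holds its "op" and its "data". servo_tool: Moves the arm, as the interface text tells. Its arguments: {"type":"object","properties":{"motion":{"type":"array","items":{"type":"array","items":{"type":"number"}}},"squeeze":{"type":"number"}},"required":["motion"]}

```bash
mkdir -p pics; cat > h.py <<'E'
import numpy as np, cv2
from station import ctrl
from scipy.spatial.transform import Rotation as R
def snap(n,f):
    o=ctrl.get_obs(); c=ctrl.camera(n); cv2.imwrite('pics/'+f,c['image'][:,:,::-1]); return o,c
def ray(o,c,u,v):
    x=(u-c['cx'])/c['fx']; y=(v-c['cy'])/c['fy']
    if 'hand_eye' in c:
        r=np.hypot(x,y); s=np.sin(r)/max(r,1e-9); d=np.array([x*s,-y*s,-np.cos(r)])
        T=np.eye(4); T[:3,:3]=R.from_euler('xyz',o['eef_rot']).as_matrix(); T[:3,3]=o['ee_pos']; T=T@c['hand_eye']
    else:
        d=np.array([x,-y,-1]); T=np.linalg.inv(c['camera_from_world'])
    return T[:3,3],T[:3,:3]@d
def on(o,c,u,v,z):
    p,d=ray(o,c,u,v); return (p+d*(z-p[2])/d[2]).round(4)
E
python3 - <<'E'
from h import *
ims=[]
for n in ('scene','side','wrist'):
    o,c=snap(n,n+'0.png'); print(n,{k:(v.round(3).tolist() if hasattr(v,'round') and not isinstance(v,float) else v) for k,v in c.items() if k!='image'}); 
print(o)
E
```

```text
scene {'fx': 545.195830542606, 'fy': 545.195830542606, 'cx': 267.5350488459299, 'cy': 208.06374215114562, 'camera_from_world': [[-0.317, 0.949, 0.007, 0.073], [-0.615, -0.211, 0.76, 0.31], [0.722, 0.236, 0.65, -1.63], [0.0, 0.0, 0.0, 1.0]]}
side {'fx': 466.29261257396905, 'fy': 466.29261257396905, 'cx': 268.56443182692396, 'cy': 214.58693946921557, 'camera_from_world': [[0.927, -0.374, 0.021, -0.438], [0.247, 0.654, 0.715, -0.251], [-0.281, -0.658, 0.699, -0.604], [0.0, 0.0, 0.0, 1.0]]}
wrist {'fx': 325.19226210127806, 'fy': 325.19226210127806, 'cx': 278.57254682522233, 'cy': 211.78113559724687, 'hand_eye': [[-0.0, 0.969, 0.247, 0.071], [1.0, 0.0, -0.001, 0.0], [-0.001, 0.247, -0.969, 0.02], [0.0, 0.0, 0.0, 1.0]]}
{'time_s': 0.1, 'qpos': array([-1.38559289e+00,  3.00423746e-01,  1.52149695e+00, -6.77610600e-06,
        1.32065203e+00, -6.66311026e-02]), 'joint_vel': array([-0.0004284 , -0.00078145,  0.00045054, -0.00033723, -0.00029335,
       -0.00146415]), 'tau': array([ 1.04960527e-03, -5.32643902e+01, -3.53282189e+01,  7.09350617e-02,
        2.35048105e-02, -6.91893024e-05]), 'ee_pos': array([ 0.13702615, -0.5326374 ,  0.40414779]), 'eef_rot': array([-3.14061432e+00, -5.87058783e-05,  2.51836196e-01]), 'force': array([-0.98274369, -0.44887992,  0.32919514]), 'moment': array([ 0.06918696,  0.06316319, -0.04499045]), 'grip_force': 0.0, 'grip_width': 0.0941935751388916}
```

View pics/scene0.png

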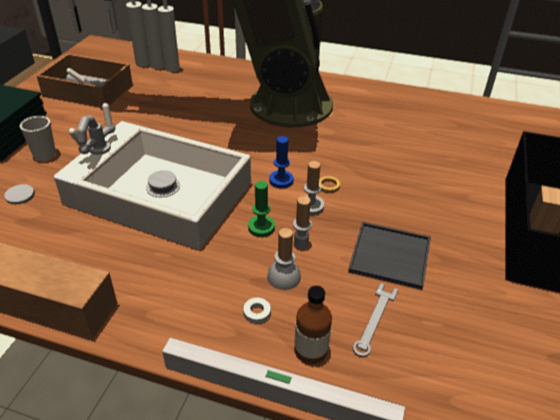

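View pics/side0.png

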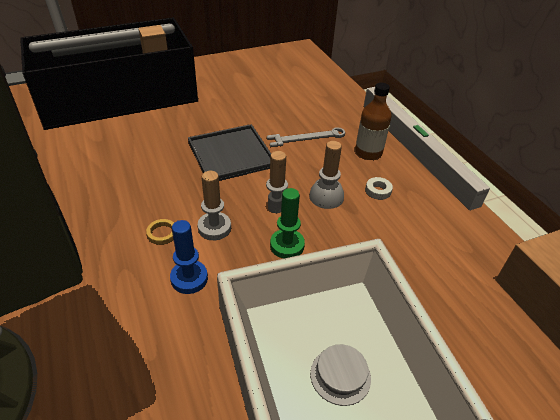

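Scene: there are three wooden-handled candidates. The one with foot at (312,205) has a flat disc, (302,238) is narrow, and (284,272) is bell-shaped; side view has them at (214,225), (277,200) and (327,192). The first fits the broad flat foot. Blue (281,178) and green (261,225) are decoys. The plug is at (161,182), tray at (391,255). I'll confirm in a crop.

```bash
python3 - <<'E'
from h import *
a=cv2.imread('pics/scene0.png')[150:290,240:340]; b=cv2.imread('pics/side0.png')[150:290,170:370]
cv2.imwrite('pics/crop1.png',cv2.resize(np.hstack([a,b]),None,fx=2.6,fy=2.6,interpolation=cv2.INTER_CUBIC))
o,s=ctrl.get_obs(),ctrl.camera('scene'); d=ctrl.camera('side')
for n,a,b,z in [('tamper top',(314,165),(210,176),.125),('collar',(313,190),(212,205),.0575),('foot',(312,206),(214,226),.012),('narrow top',(304,200),(278,156),.125),('blue top',(282,141),(181,226),.125),('green top',(262,186),(290,193),.125),('plug',(161,180),(344,368),.051),('tray',(391,254),(231,152),.010)]:
    print(n,on(o,s,*a,z),on(o,d,*b,z))
for n,p in [('rim corners',[(140,129),(250,168),(197,225),(62,180)])]:
    for q in p: print(n,on(o,s,*q,.085))
print('tap',on(o,s,105,108,.195))
E
```

```text
tamper top [0.4453 0.1778 0.125 ] [0.4386 0.1771 0.125 ]
collar [0.4471 0.1803 0.0575] [0.4386 0.1806 0.0575]
foot [0.4489 0.1813 0.012 ] [0.4374 0.1743 0.012 ]
narrow top [0.5673 0.1892 0.125 ] [0.5629 0.1879 0.125 ]
blue top [0.3784 0.0841 0.125 ] [0.3667 0.0834 0.125 ]
green top [0.5517 0.0948 0.125 ] [0.5436 0.0935 0.125 ]
plug [ 0.5176 -0.164   0.051 ] [ 0.509 -0.167  0.051]
tray [0.5434 0.3775 0.01  ] [0.5369 0.3741 0.01  ]
rim corners [ 0.385 -0.285  0.085]
rim corners [0.4499 0.031  0.085 ]
rim corners [ 0.6658 -0.0041  0.085 ]
rim corners [ 0.627  -0.3462  0.085 ]
tap [ 0.4826 -0.3022  0.195 ]
```

View pics/crop1.png

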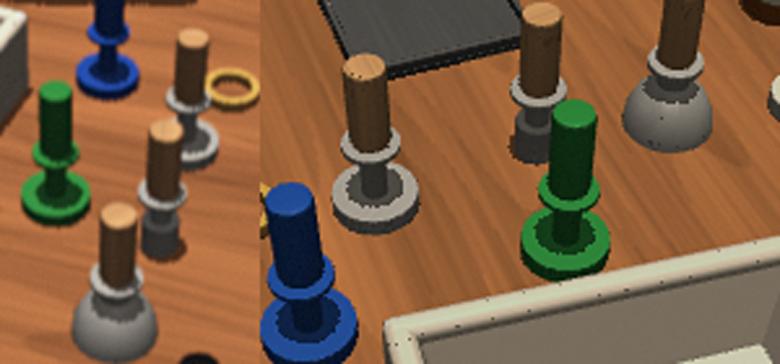

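View pics/wrist0.png

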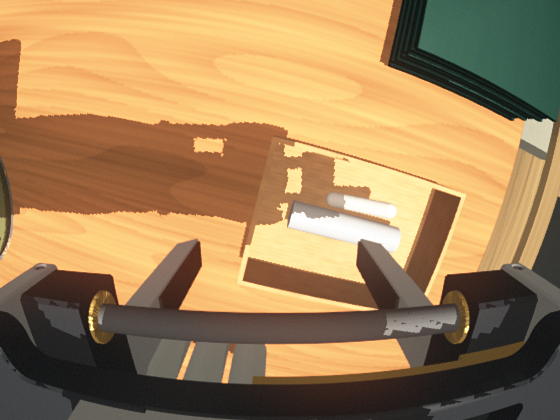

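The crop confirms it: the left light-steel tool is the only wooden-handled one with a flat disc foot. It stands at about (0.441, 0.178). The wrist view shows only the unrelated box. Moving above the tool.

Call:
{"op": "servo_tool", "data": {"motion": [[0, 2, 2, 0, 0], [0, 6, 7, 0, 0], [0, 10, 12, 0, 0], [0, 14, 17, 0, 0], [0, 18, 22, 0, 0], [0, 22, 27, 0, 0], [0, 25, 32, 0, 0], [0, 27, 37, 0, 0], [0, 28.5, 42, 0, 0], [0, 29.5, 47, 0, 0], [0, 30, 52, 0, 0], [0, 30, 57, 0, 0], [0, 30, 62, 0, 0], [0, 30, 66, 0, 0], [0, 30, 69, 0, 0], [0, 30, 71, 0, 0], [0, 30, 71, 0, 0], [0, 30, 71, 0, 0], [0, 30, 71, 0, 0]]}}

```text
time_s: 2.62
ee_pos: [0.4371, 0.1767, 0.4047]
eef_rot: [3.142, -0.0, 0.251]
force: [-1.0, 0.6, 0.5]
grip_width: 0.0938
grip_force: 0.0
```

```bash
python3 - <<'E'
from h import *
o,c=snap('wrist','w1.png'); print(o['ee_pos'],o['eef_rot'])
E
```

```text
[0.43709754 0.17665442 0.40471858] [ 3.14156794e+00 -1.25819224e-04  2.50848563e-01]
```

View pics/w1.png

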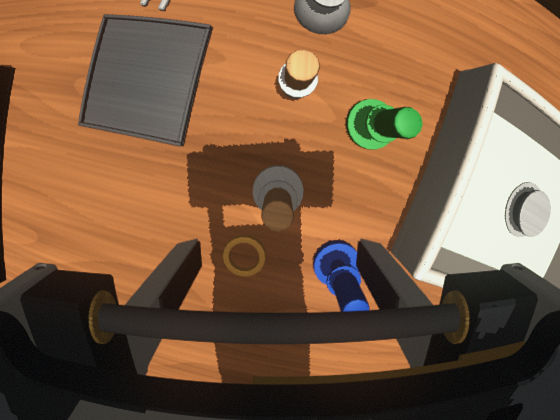

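The wrist view shows the shadowed tool with handle top at (277,216) and foot at (277,190). The tray's outer corners are (106,16), (212,25), (184,145) and (80,124), and the plug top is at (534,213).

```bash
python3 - <<'E'
from h import *
o=ctrl.get_obs(); c=ctrl.camera('wrist')
print('top',on(o,c,277,216,.125),'foot',on(o,c,277,190,.014))
print('plug',on(o,c,534,213,.051))
t=[on(o,c,*q,.014) for q in [(106,16),(212,25),(184,145),(80,124)]]; print(t,np.mean(t,0))
im=c['image'].astype(int)
E
```

```text
top [0.4382 0.1777 0.125 ] foot [0.4395 0.1784 0.014 ]
plug [ 0.5077 -0.1621  0.051 ]
[array([0.6082, 0.4452, 0.014 ]), array([0.6111, 0.2998, 0.014 ]), array([0.4651, 0.2968, 0.014 ]), array([0.4641, 0.446 , 0.014 ])] [0.537125 0.37195  0.014   ]
```

Call:
{"op": "servo_tool", "data": {"motion": [[0, 0.2, 0.1, -1, 0], [0, 0.2, 0.1, -4, 0], [0, 0.2, 0.1, -7, 0], [0, 0.2, 0.1, -10, 0], [0, 0.2, 0.1, -12, 0], [0, 0.2, 0.1, -12.5, 0], [0, 0.2, 0.1, -12.5, 0], [0.4, 0.2, 0.1, -12.5, 0], [0.7, 0.2, 0.1, -12.5, 0], [1, 0.2, 0.1, -12.5, 0], [1, 0.2, 0.1, -12.5, 0], [1, 0.2, 0.1, -12.5, 0], [1, 0.2, 0.1, -12.5, 0], [1, 0.2, 0.1, -12.5, 0]], "squeeze": 45}}

```text
time_s: 4.47
ee_pos: [0.439, 0.1783, 0.2796]
eef_rot: [3.142, 0.0, 0.252]
force: [0.1, 0.1, 0.9]
grip_width: 0.0274
grip_force: 35.8
```

Call:
{"op": "servo_tool", "data": {"motion": [[1, 0, 0, 1, 0], [1, 0, 0, 4, 0], [1, 0, 0, 8, 0], [1, 0, 0, 12, 0], [1, 0, 0, 15, 0], [1, 0, -2, 16, 0], [1, 0, -5, 16, 0], [1, 0, -9, 16, 0], [1, 0, -14, 16, 0], [1, 0, -19, 16, 0], [1, 0, -24, 16, 0], [1, 0, -29, 16, 0], [1, 0, -32, 16, 0], [1, 0, -34, 16, 0], [1, 0, -34.3, 16, 0], [1, 0, -34.3, 16, 0], [1, 0, -34.3, 16, 0], [1, 0, -34.3, 16, 0]]}}

```text
time_s: 6.72
ee_pos: [0.4391, -0.1641, 0.4397]
eef_rot: [-3.142, -0.0, 0.253]
force: [-0.6, 1.1, -3.6]
grip_width: 0.0274
grip_force: 45.0
```

```bash
python3 - <<'E'
from h import *
o,c=snap('wrist','w2.png'); print(o['ee_pos'],o['eef_rot'],o['grip_width'])
E
```

```text
[ 0.43907762 -0.16410562  0.43973199] [-3.14158404e+00 -1.10478037e-04  2.52631864e-01] 0.02736042822533652
```

View pics/w2.png

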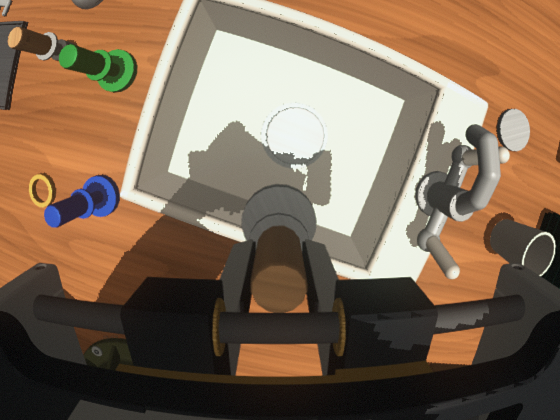

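The wrist view shows the bright plug top centred at about (297,132), and the held tool's foot disc (u 243–315, upper edge v≈185).

```bash
python3 - <<'E'
from h import *
o=ctrl.get_obs(); c=ctrl.camera('wrist')
print('plug',on(o,c,297,132,.051),[on(o,c,*q,.051) for q in [(267,132),(325,132),(297,106),(297,159)]])
print('foot L,R,front',[on(o,c,*q,.165) for q in [(243,220),(315,220),(279,185)]])
E
```

```text
plug [ 0.5119 -0.1676  0.051 ] [array([ 0.5034, -0.1349,  0.051 ]), array([ 0.5203, -0.1982,  0.051 ]), array([ 0.5405, -0.1601,  0.051 ]), array([ 0.4822, -0.1754,  0.051 ])]
foot L,R,front [array([ 0.4313, -0.1369,  0.165 ]), array([ 0.4459, -0.1938,  0.165 ]), array([ 0.4665, -0.1581,  0.165 ])]
```

Call:
{"op": "servo_tool", "data": {"motion": [[1, 2, 0, 0, 0], [1, 5, -0.2, 0, 0], [1, 7.2, -0.3, -1, 0], [1, 7.2, -0.3, -3, 0], [1, 7.2, -0.3, -6, 0], [1, 7.2, -0.3, -8.5, 0], [1, 7.2, -0.3, -10, 0], [1, 7.2, -0.3, -10.6, 0], [1, 7.2, -0.3, -11, 0], [1, 7.2, -0.3, -11.4, 0], [1, 7.2, -0.3, -11.7, 0], [1, 7.2, -0.3, -12, 0], [1, 7.2, -0.3, -12, 0]]}}

```text
time_s: 8.45
ee_pos: [0.5111, -0.1677, 0.3199]
eef_rot: [3.141, -0.001, 0.252]
force: [0.1, 0.4, 4.0]
grip_width: 0.0278
grip_force: 45.0
```

Call:
{"op": "servo_tool", "data": {"motion": [[1, 0, 0, -0.2, 0], [1, 0, 0, -0.4, 0], [1, 0, 0, -0.5, 0], [1, 0, 0, -0.5, 0]]}}

```text
time_s: 8.95
ee_pos: [0.5112, -0.1677, 0.3154]
eef_rot: [3.141, -0.001, 0.252]
force: [-1.2, 0.9, 10.7]
grip_width: 0.0273
grip_force: 45.0
```

```bash
python3 - <<'E'
from h import *
o,c=snap('side','s2.png'); print(o['ee_pos'],o['force'],o['moment'])
im=cv2.imread('pics/s2.png')[230:420,210:480]; cv2.imwrite('pics/s2c.png',cv2.resize(im,None,fx=2.8,fy=2.8))
E
```

```text
[ 0.51118783 -0.16768466  0.31543989] [-1.24449301  0.9347141  10.69149779] [0.31611373 0.313174   0.00866127]
```

View pics/s2c.png

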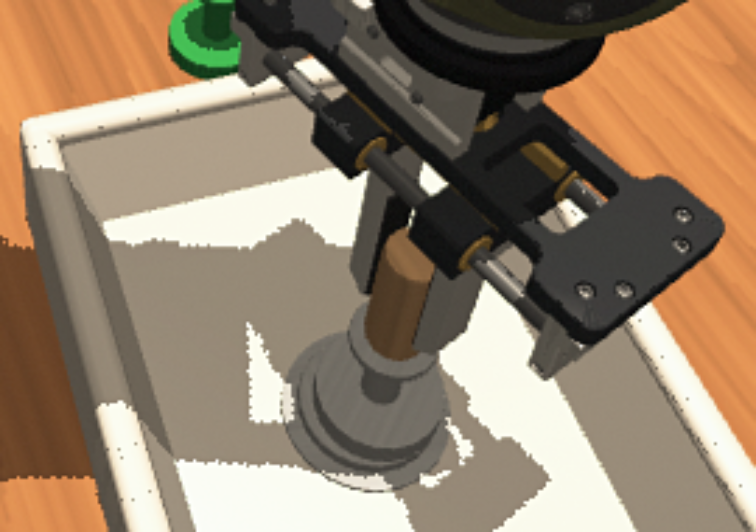

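The foot sits squarely on the plug, and the force (about 14 N net of weight) suggests the plug has reached its stop. I'll press slightly more and hold.

Call:
{"op": "servo_tool", "data": {"motion": [[1, 0, 0, -0.1, 0], [1, 0, 0, -0.2, 0], [1, 0, 0, -0.2, 0], [1, 0, 0, -0.2, 0], [1, 0, 0, -0.2, 0], [1, 0, 0, -0.2, 0], [1, 0, 0, -0.2, 0], [1, 0, 0, -0.2, 0], [1, 0, 0, -0.2, 0], [1, 0, 0, -0.2, 0], [1, 0, 0, -0.2, 0], [1, 0, 0, -0.2, 0]]}}

```text
time_s: 10.5
ee_pos: [0.5113, -0.1677, 0.3151]
eef_rot: [3.14, -0.003, 0.252]
force: [-4.9, 2.9, 27.5]
grip_width: 0.0273
grip_force: 45.0
```

The plug is at the stop (foot at about 35.5 mm, 31 N). Now releasing slowly and carrying to the tray at (0.537, 0.373).

Call:
{"op": "servo_tool", "data": {"motion": [[1, 0, 0, 0.3, 0], [1, 0, 0, 0.8, 0], [1, 0, 0, 1.4, 0], [1, 0, 0, 2.2, 0], [1, 0, 0, 4, 0], [1, 0, 0, 7, 0], [1, 0, 0, 10, 0], [1, 0, 0, 12, 0], [1, 0, 1, 13, 0], [1, 0, 4, 13, 0], [1, 0, 8, 13, 0], [1, 0, 13, 13, 0], [1, 0, 18, 13, 0], [1, 0, 23, 13, 0], [1, 0.5, 28, 13, 0], [1, 1, 33, 13, 0], [1, 1.5, 38, 13, 0], [1, 2, 43, 13, 0], [1, 2.6, 47, 13, 0], [1, 2.6, 50, 13, 0]]}}

```text
time_s: 13.0
ee_pos: [0.5366, 0.3346, 0.4412]
eef_rot: [3.141, 0.003, 0.253]
force: [-0.5, -0.3, -2.7]
grip_width: 0.0275
grip_force: 45.0
```

Call:
{"op": "servo_tool", "data": {"motion": [[1, 0, 2, 0, 0], [1, 0, 3.5, 0, 0], [1, 0, 4, -1, 0], [1, 0, 4, -4, 0], [1, 0, 4, -7, 0], [1, 0, 4, -9, 0], [1, 0, 4, -9, 0], [1, 0, 4, -9, 0]]}}

```text
time_s: 14.0
ee_pos: [0.5372, 0.3721, 0.3536]
eef_rot: [-3.141, -0.001, 0.251]
force: [-0.4, 0.1, -2.3]
grip_width: 0.0275
grip_force: 45.0
```

```bash
python3 - <<'E'
from h import *
o,c=snap('side','s3.png'); print(o['ee_pos'],o['force'],o['eef_rot'])
im=cv2.imread('pics/s3.png'); cv2.imwrite('pics/s3c.png',cv2.resize(im[60:200,150:320],None,fx=3,fy=3))
E
```

```text
[0.53721961 0.37206059 0.35361713] [-0.40389321  0.10583129 -2.33521539] [-3.14125827e+00 -1.17395842e-03  2.51330642e-01]
```

View pics/s3c.png

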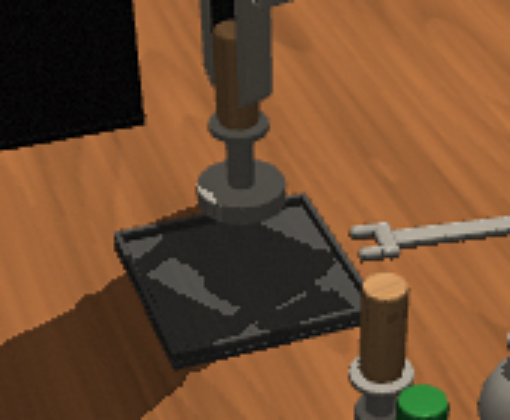

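The tool hangs upright over the tray, its foot at crop (240,190). Lowering gently.

Call:
{"op": "servo_tool", "data": {"motion": [[1, 0, 0, -2, 0], [1, 0, 0, -4, 0], [1, 0, 0, -5.5, 0], [1, 0, 0, -6.2, 0], [1, 0, 0, -6.5, 0], [1, 0, 0, -6.6, 0], [1, 0, 0, -6.7, 0], [1, 0, 0, -6.7, 0]]}}

```text
time_s: 15.05
ee_pos: [0.537, 0.3724, 0.2859]
eef_rot: [-3.141, -0.0, 0.252]
force: [-0.0, -0.4, -3.4]
grip_width: 0.0273
grip_force: 45.0
```

Call:
{"op": "servo_tool", "data": {"motion": [[1, 0, 0, -0.1, 0], [1, 0, 0, -0.15, 0], [1, 0, 0, -0.2, 0], [1, 0, 0, -0.2, 0]]}}

```text
time_s: 15.55
ee_pos: [0.5371, 0.3724, 0.2847]
eef_rot: [-3.141, -0.001, 0.252]
force: [-4.3, -2.3, 5.5]
grip_width: 0.0276
grip_force: 45.0
```

Contact (weight off, about 9 N down). Opening slowly, then withdrawing upwards.

Call:
{"op": "servo_tool", "data": {"motion": [[0.65, 0, 0, 0, 0], [0.6, 0, 0, 0, 0], [0.5, 0, 0, 0, 0], [0.3, 0, 0, 0, 0], [0, 0, 0, 0, 0], [0, 0, 0, 0, 0], [0, 0, 0, 0, 0], [0, 0, 0, 1, 0], [0, 0, 0, 3, 0], [0, 0, 0, 6, 0], [0, 0, 0, 10, 0], [0, 0, 0, 14, 0], [0, 0, 0, 17, 0], [0, 0, 0, 18, 0], [0, 0, 0, 18, 0], [0, 0, 0, 18, 0]]}}

```text
time_s: 17.55
ee_pos: [0.5371, 0.3724, 0.4623]
eef_rot: [3.141, 0.002, 0.252]
force: [-0.3, 0.2, -0.4]
grip_width: 0.0939
grip_force: 0.0
```

```bash
python3 - <<'E'
from h import *
o,c=snap('side','s4.png'); print(o['ee_pos'],o['grip_width'])
im=cv2.imread('pics/s4.png'); cv2.imwrite('pics/s4c.png',cv2.resize(im[60:420,140:440],None,fx=1.6,fy=1.6))
E
```

```text
[0.53707263 0.37239063 0.46225255] 0.09389408657451302
```

View pics/s4c.png

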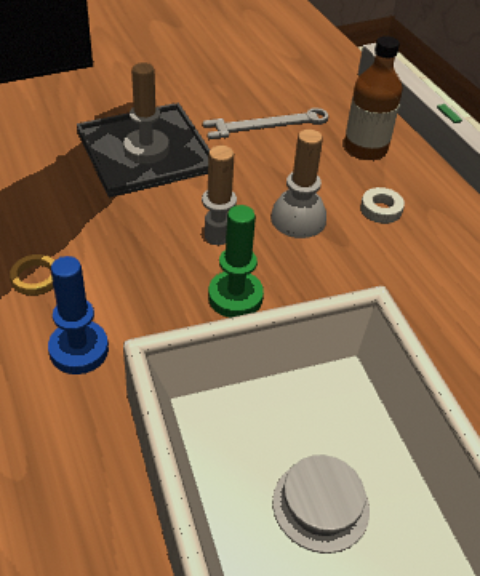

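The tool stands upright in the tray (foot at crop (146,147)), and the plug is back up (325,493). The gripper is clear, so I'm handing in.

```bash
python3 -c "
from station import ctrl; print(ctrl.hand_in())"
```

```text
the job is handed in; nothing more can be done
None
```

I pressed the plug to its stop with the flat-footed tool and held it there over a second. It sprang back up, the tool now stands upright in the tray, and I handed the job in; the hand-in returned no verdict.

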